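Refit the filter-bay cover of a moisture analyser

ROBOT

A 6-joint arm with a two-finger parallel gripper is mounted at the origin on the work surface. World frame = base frame: x ahead of the robot, y to its left, z up, the work surface at z = 0. Lengths are in m, angles in rad, forces in N, time in s.
With the tool pointing down it reaches from about 0.35 to 0.775 m from the base axis. Payload 7.3 kg.
Tool frame: the origin (TCP) lies between the finger pads; the fingertips stand 25 mm ahead of it and the grasp point (between the pads) lies 6 mm ahead of it; y points along the fingers, z is the direction in which the jaws open and shut, and the axes are right-handed (so a half turn about y gives the same grasp; the last joint's range is limited). The gripper opens to 92 mm and grips with 3 to 60 N. Pads are 19 mm wide; open, the fingers measure 130 mm over their backs; the gripper's body (75 mm by 190 mm) begins 47 mm behind the grasp point.
Start: joints at [1.004, 0.342, 1.524, -0, 1.275, -0.146], TCP at [0.214, 0.479, 0.252] pointing down, gripper open.
Joint ranges: [-2.53, 2.53], [-0.77, 2.02], [0.04, 2.7], [-1, 4.14], [0.28, 2.66], [-3.11, 3.11]. Speed limits (rad/s): [2.57, 2.57, 3.14, 3.14, 3.14, 3.14].

INTERFACE

Orientations are given as [roll, pitch, yaw] about the fixed x, y, z axes, in that order (R = Rz(yaw) Ry(pitch) Rx(roll)).
In Python, from cell import sensors, read_camera, hand_in gives the robot as it stands. The module is installed in compiled form; this text tells all that it offers.
- The arm moves only by the tool send_rows, never from a script. Its argument "motion" is a list that holds one entry, the list of rows, each a list of 4 numbers: the shift along the tool's x, y, z in m, then the turn about the tool's y in degrees. In form: [[[tx, ty, tz, twist], ...]]. A call has 1 to 8 rows; each row is the pose to reach, as a shift and turn from the pose measured when the call began, along the tool's axes at that moment; what a row does not reach only later rows make up. A row lasts 1/10 s, in which the tool goes at most 50 mm and 8.59 degrees, less where a joint would pass 70% of its speed; a pose out of reach is approached as far as the arm can. A call with a gripper value outside its range is refused whole. "gripper" is the opening, from 0 (shut) to 1 (fully open), set as the call begins (left out, the last holds). The fingers move at their own pace and stop on an object; "grip_force" is the grip in N (left out, the last holds). Time passes only in rows, so rows that repeat a pose let the fingers close. It gives the time, the measured TCP pose, the force and the opening at its end, in the units of the state.
- sensors.observe(): the state, without advancing time (a new reading comes with each control period).
- read_camera(name): name is "scene" or "top" or "wrist"; returns a dict with "frame" (400x640x3 uint8, red, green, blue), "fx", "fy", "cx", "cy" (pixels), "extrinsics" (4x4, takes a point from world to camera coordinates). Camera axes: x right, y up, looking along -z (the intrinsics and any distortion apply to the point x, -y, -z); pixel columns grow to the right and rows downward; lengths in m; the calibration is good to about 2 mm. A picture is of the moment at which its call begins. There is no depth.
- hand_in(): hands the job in, once; it reports no verdict.
The state is a dict: "time": time; "qpos": joint angles; "qvel": joint speeds; "joint_efforts": joint torques, N m; "tool_pos": TCP position; "tool_rot": TCP orientation; "contact_force": force on the tool from outside, world axes, zero at the start; "torque": the same for the moment, N m; "opening": finger opening in m.
Only numpy, scipy, OpenCV 4.12 (cv2) and the standard library are available. Lean on these libraries where they do the work, as an engineer would, in place of code of your own. Each camera call takes 0.05 s, during which the arm holds its last target.

TASK

Close the open filter bay on top of the white moisture analyser with the grey cover that has the orange lip: tip the cover lip-down, hook the orange lip under the analyser's orange-edged ledge, then swing the other end down until the cover lies flat on the floor of the bay, and let go. Leave the blue cover where it lies.

Things in the scene. Friction and masses are not known exactly. Their poses are not given: they have to be found in the camera images.
- analyser: Fixed white instrument 200 x 360 mm with an open bay on top. Origin: on the table under the bay; z up. Bay: dark solid floor z 70 mm, x -88 to +52, y -55 to +55 mm. On the -x side (towards the robot) a 4 mm orange-edged ledge roofs x -88 to -52 mm, underside z 92. Side walls and the wall at x = +52 (33 thick) end at z 88. Beside the bay at y +100 to +260: a round white hood, top z 154 mm.
- cover: Cover to fit, loose on the table: flat plate 120 (x) x 86 (y) x 5 mm, 0.14 kg, grey, the last 24 mm at its -x end orange (the lip). Origin: centre of its underside; z up. Upright black grip at its centre: 14 mm thick along x, 50 wide along y, z 5 to 60 mm; pinch it across the 14 mm. Fingertips kept above z 27 mm of the cover clear the ledge when opening.
- lip (a point): Middle of the lower edge of the lip's tip: x -60, z 0 mm on the cover. The bay's opening between ledge and opposite wall (104 mm) is shorter than the cover, so it goes in tilted, lip end low: about 15 degrees leaves room in the 22 mm high, 36 mm deep slot under the ledge. Fitted, cover and analyser x axes agree; play is 20 mm in all along x, 12 mm to either side.
- blue_cover: Bystander: a cover of the same size with the same black grip, but all blue and not for this bay. Origin: centre of its underside. To be left where it lies.

How it is judged:
By the outcome, as a careful person would: the job done as asked, in the order asked, and still so for the second after the job is handed in, with the robot touching nothing.
It also fails if it takes over 45 s, if anything falls off the work surface, if the arm or the gripper's body presses on something with over 40 N, if the wrist force passes 120 N, or if a joint passes its speed limit or range.

## Working session

There is one attempt and no reset: what is moved stays moved. The work goes in short steps, Python scripts to look and compute and a tool call to move; the robot and the scene stay as the last step left them, time stands still between calls to the robot, and variables do not carry over. Pictures are saved under pics/ and viewed, and the job is handed in when it is done.

Besides the shell and the picture viewer there is one more tool, called after "Call:" as name(argument=value, ...) on one line, values as JSON. send_rows: Moves the arm, as the interface text tells. Its arguments: {"type":"object","properties":{"motion":{"type":"array"},"gripper":{"type":"number"},"grip_force":{"type":"number"}},"required":["motion"]}

```bash
mkdir -p pics; python3 - <<'E'
from cell import sensors, read_camera
import cv2,numpy as np
s=sensors.observe()
for k,v in s.items(): print(k,np.round(v,4))
for n in ["scene","top","wrist"]:
    c=read_camera(n); cv2.imwrite(f"pics/{n}0.png",c["frame"][:,:,::-1]); np.savez(f"{n}0.npz",**c)
    print(n,[c[k] for k in c if k not in("frame","extrinsics")],list(c)); print(np.round(c["extrinsics"],4))
E
```

```text
time 0.0
qpos [ 1.004   0.3427  1.525  -0.      1.2754 -0.146 ]
qvel [-0.0015  0.0007  0.0012  0.0003  0.0017  0.0003]
joint_efforts [-1.40000e-03 -4.31249e+01 -2.44211e+01  7.17000e-02  5.60000e-02
 -0.00000e+00]
tool_pos [0.2142 0.4789 0.251 ]
tool_rot [-1.5723e+00  2.0000e-04 -4.2080e-01]
contact_force [ 0.591  -0.0677 -0.1482]
torque [ 0.0387  0.0217 -0.0357]
opening 0.092
scene [430.92981657065764, 430.92981657065764, 319.9321104440538, 194.7344609345115] ['frame', 'fx', 'fy', 'cx', 'cy', 'extrinsics']
[[-0.8551  0.5185  0.0055  0.4847]
 [-0.3932 -0.6553  0.6449  0.0882]
 [ 0.338   0.5493  0.7642 -0.9005]
 [ 0.      0.      0.      1.    ]]
top [416.82580537435075, 416.82580537435075, 322.4887323705426, 205.01484394184203] ['frame', 'fx', 'fy', 'cx', 'cy', 'extrinsics']
[[-0.0294 -0.9983 -0.0496 -0.0865]
 [ 0.99   -0.0359  0.1363 -0.5276]
 [-0.1378 -0.0451  0.9894 -0.7544]
 [ 0.      0.      0.      1.    ]]
wrist [356.2460669262236, 356.2460669262236, 317.69849600905593, 202.13039961313837] ['frame', 'fx', 'fy', 'cx', 'cy', 'extrinsics']
[[ 0.4092  0.9124 -0.0016 -0.5245]
 [-0.877   0.3929 -0.2765  0.0346]
 [-0.2517  0.1146  0.961  -0.3911]
 [ 0.      0.      0.      1.    ]]
```

View pics/scene0.png

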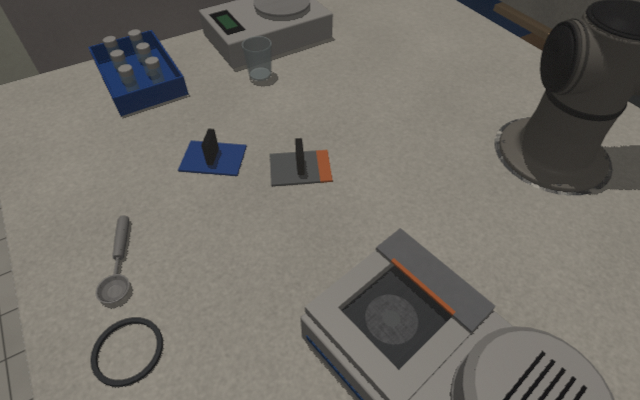

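View pics/top0.png

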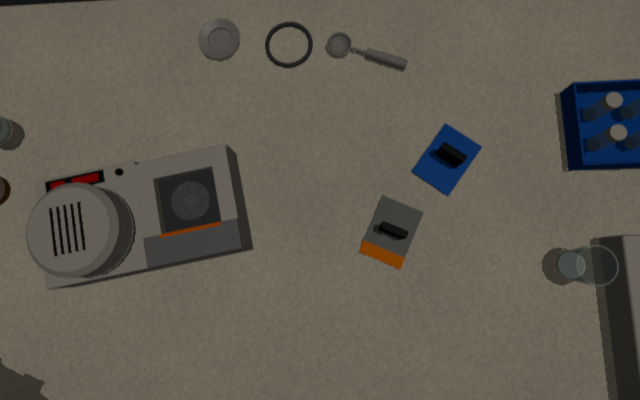

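View pics/wrist0.png

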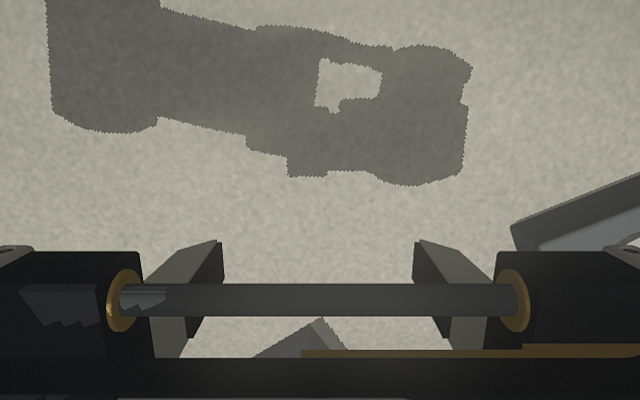

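The top view has the analyser at left, with its bay at about (190,200) and the ledge's orange edge at about (190,230). The grey and orange cover is at about (391,232) and the blue cover at (447,160). I'll crop these for corners.

```bash
cat > h.py <<'E'
import numpy as np,cv2
from cell import sensors, read_camera
def ray(c,u,v):
    E=np.array(c["extrinsics"]);R=E[:3,:3];t=E[:3,3]
    d=np.array([(u-c["cx"])/c["fx"],-(v-c["cy"])/c["fy"],-1.]);
    return -R.T@t, R.T@d
def onz(c,u,v,z):
    o,d=ray(c,u,v); return o+d*(z-o[2])/d[2]
def proj(c,P):
    E=np.array(c["extrinsics"]);p=E[:3,:3]@np.array(P)+E[:3,3]
    return np.array([c["cx"]+c["fx"]*p[0]/-p[2],c["cy"]-c["fy"]*p[1]/-p[2]])
def load(n):
    d=np.load(n,allow_pickle=True); return {k:(d[k] if d[k].ndim else float(d[k])) for k in d}
def orange(f):
    h=cv2.cvtColor(f,cv2.COLOR_RGB2HSV); return cv2.inRange(h,(5,150,60),(20,255,255))
E
python3 - <<'E'
from h import *
c=load("top0.npz");f=c["frame"]
a=cv2.resize(f[140:290,140:260],None,fx=4,fy=4,interpolation=cv2.INTER_CUBIC)
b=cv2.resize(f[185:285,345:440],None,fx=6,fy=6,interpolation=cv2.INTER_CUBIC)
cv2.imwrite("pics/a.png",np.clip(a[:,:,::-1]*1.8,0,255)); cv2.imwrite("pics/b.png",np.clip(b[:,:,::-1]*1.8,0,255))
m=orange(f); n,l,st,ce=cv2.connectedComponentsWithStats(m)
for i in range(1,n):
    if st[i,4]>20:
        r=cv2.minAreaRect(np.argwhere(l==i)[:,::-1].astype(np.float32)); print(st[i],ce[i],cv2.boxPoints(r).round(1).tolist())
E
```

```text
[160 221  61  17 256] [189.92578125 228.96875   ] [[159.1999969482422, 233.39999389648438], [219.6999969482422, 220.39999389648438], [220.5, 224.5], [160.10000610351562, 237.5]]
[359 240  46  29 564] [381.37588652 254.32269504] [[357.8999938964844, 251.1999969482422], [362.8999938964844, 239.6999969482422], [404.5, 257.5], [399.5, 269.1000061035156]][ WARN:0@0.555] global loadsave.cpp:1063 imwrite_ Unsupported depth image for selected encoder is fallbacked to CV_8U.
```

View pics/a.png

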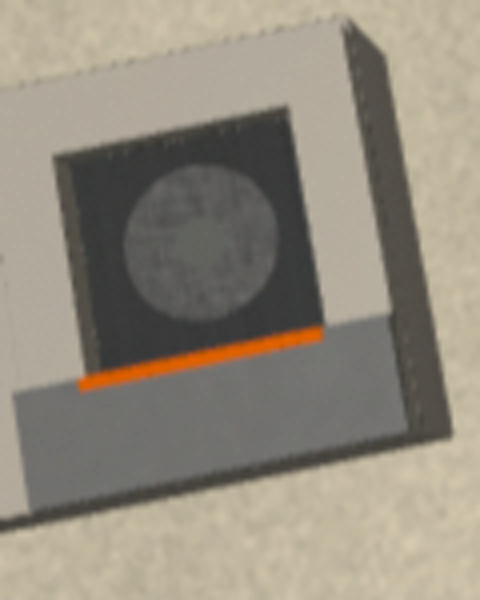

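View pics/b.png

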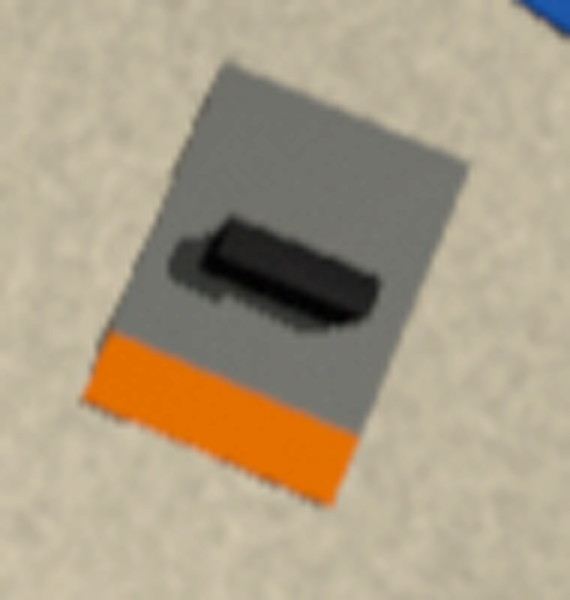

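```bash
cat > fit.py <<'E'
from h import *
from scipy.optimize import least_squares
def fit2(loc,W):
    # W known xy; loc xyz -> yaw, x, y
    f=lambda p:(np.c_[np.cos(p[0])*loc[:,0]-np.sin(p[0])*loc[:,1]+p[1],np.sin(p[0])*loc[:,0]+np.cos(p[0])*loc[:,1]+p[2]]-W).ravel()
    best=min((least_squares(f,[a,.5,0]) for a in(-2,0,2)),key=lambda r:r.cost); return best.x,f(best.x).reshape(-1,2)
E
python3 - <<'E'
from fit import *
np.set_printoptions(suppress=True,precision=4)
c=load("top0.npz")
cp=np.array([[226,62],[468,163],[333,507],[82,403]])/6+[345,185]-.4
loc=np.array([[60,43,5],[60,-43,5],[-60,-43,5],[-60,43,5]])/1e3
W=np.array([onz(c,*p,.005)[:2] for p in cp])
x,r=fit2(loc,W);print("cover",np.degrees(x[0]),x,r*1e3)
ap=np.array([[55,155],[288,106],[324,330],[80,380],[345,20],[408,432]])/4+[140,140]-.4
loc=np.array([[52,55,88],[52,-55,88],[-52,-55,96],[-52,55,96],[85,-100,88],[-110,-100,96]])/1e3
W=np.array([onz(c,*p,z)[:2] for p,z in zip(ap,loc[:,2])])
print(W)
x,r=fit2(loc[:5],W[:5]);print("an",np.degrees(x[0]),x,r*1e3)
s=load("scene0.npz");f=s["frame"]
R=np.array([[np.cos(x[0]),-np.sin(x[0])],[np.sin(x[0]),np.cos(x[0])]])
g=f[::-1,::-1].copy() if 0 else f.copy()
for L in loc: 
    q=proj(s,[*(R@L[:2]+x[1:]),L[2]]); print(q); cv2.circle(g,tuple(int(v) for v in q),2,(255,0,255),-1)
cv2.imwrite("pics/sc1.png",cv2.resize(g[220:400,290:510],None,fx=3,fy=3)[:,:,::-1])
E
```

```text
cover -24.809304566832267 [-0.433   0.472  -0.2328] [[ 0.3016  1.0221]
 [ 0.0604 -1.1607]
 [-0.6175  0.0424]
 [ 0.2555  0.0963]]
[[0.5769 0.1991]
 [0.5953 0.0922]
 [0.4922 0.0729]
 [0.4738 0.1815]
 [0.6342 0.0662]
 [0.4465 0.0358]]
an 11.53753319324418 [0.2014 0.5338 0.1386] [[-3.1652  3.7269]
 [ 0.4991  2.8983]
 [ 1.7037  1.382 ]
 [-1.9413  0.6083]
 [ 2.9037 -8.6155]]
[401.4267 369.1417]
[338.6147 307.4888]
[390.5619 259.2991]
[453.7122 312.2393]
[298.1353 300.1039]
[393.3794 218.991 ]
```

View pics/sc1.png

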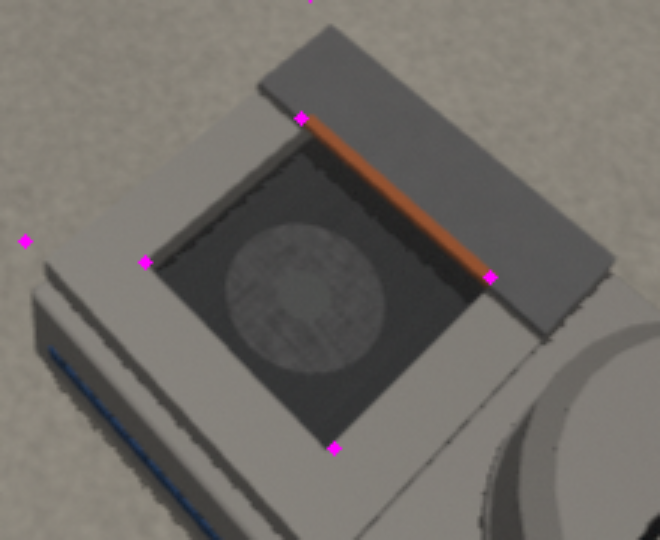

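```bash
python3 - <<'E'
from fit import *
np.set_printoptions(suppress=True,precision=4)
c=load("top0.npz");s=load("scene0.npz")
loc=np.array([[52,55,88],[52,-55,88],[-52,-55,96],[-52,55,96]])/1e3
ap=np.array([[55,155],[288,106],[324,330],[80,380]])/4+[140,140]-.4
sp=np.array([[328,449],[150,262],[305,112],[490,282]])/3+[290,220]-.4
for cam,pp in((c,ap),(s,sp)):
    W=np.array([onz(cam,*p,z)[:2] for p,z in zip(pp,loc[:,2])])
    x,r=fit2(loc,W);print("an",np.degrees(x[0]),x,(r*1e3).round(1).tolist())
# cover in scene: grip top centre & plate corners
f=s["frame"];b=cv2.resize(f[130:195,260:345],None,fx=7,fy=7,interpolation=cv2.INTER_CUBIC)
cv2.imwrite("pics/b2.png",np.clip(b[:,:,::-1].astype(float)*1.8,0,255).astype(np.uint8))
E
```

```text
an 9.900517187208958 [0.1728 0.5345 0.1364] [[-0.6, 0.4], [-0.0, -1.0], [0.6, 0.4], [0.1, 0.2]]
an 10.15290428918544 [0.1772 0.5338 0.1378] [[-1.2, -0.3], [0.5, -2.3], [1.8, 2.8], [-1.1, -0.2]]
```

View pics/b2.png

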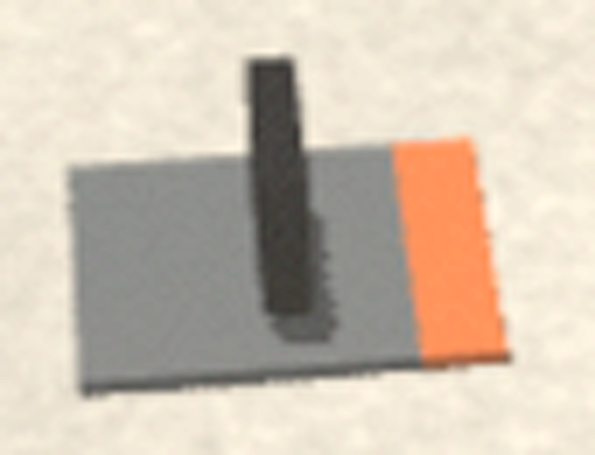

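```bash
cat >> h.py <<'E'
from scipy.spatial.transform import Rotation as Ro
AN=np.array([.534,.137]);AY=10.0
def shift(*T):
    s=sensors.observe();R=Ro.from_euler("xyz",s["tool_rot"]).as_matrix();p=np.array(s["tool_pos"])
    print("t",round(s["time"],2),"pos",np.round(p,4),"rpy",np.degrees(s["tool_rot"]).round(2),"F",np.round(s["contact_force"],1),"op",round(float(s["opening"]),4))
    for t in T: print(" ->",t,np.round(R.T@(np.array(t)-p),4))
def an(x,y,z):
    a=np.radians(AY);return np.array([AN[0]+np.cos(a)*x-np.sin(a)*y,AN[1]+np.sin(a)*x+np.cos(a)*y,z]).round(4)
E
python3 - <<'E'
from fit import *
s=load("scene0.npz")
cp=np.array([[70,168],[470,140],[507,352],[82,384]])/7+[260,130]-.4
loc=np.array([[60,-43,5],[-60,-43,5],[-60,43,5],[60,43,5]])/1e3
W=np.array([onz(s,*p,.005)[:2] for p in cp])
x,r=fit2(loc,W);print("cover",np.degrees(x[0]),x,(r*1e3).round(1).tolist())
shift([.5,.15,.25],[.472,-.233,.25])
E
```

```text
cover -25.043044683077678 [-0.43708358  0.47338905 -0.23127846] [[0.5, -0.5], [-1.1, -0.0], [-0.6, 0.5], [1.2, -0.0]]
t 0.15 pos [0.2143 0.479  0.2512] rpy [-9.006e+01  1.000e-02 -2.411e+01] F [-0.2 -0.1 -0.2] op 0.0918
 -> [0.5, 0.15, 0.25] [ 0.3952  0.0014 -0.1836]
 -> [0.472, -0.233, 0.25] [ 0.5261  0.0017 -0.5446]
```

Call:
send_rows(motion=[[[0.395,0,-0.184,0],[0.395,0,-0.184,0],[0.395,0,-0.184,0],[0.395,0,-0.184,0],[0.395,0,-0.184,0],[0.395,0,-0.184,0],[0.395,0,-0.184,0],[0.395,0,-0.184,0]]], gripper=1)

```text
time: 0.95
tool_pos: [0.4772, 0.1749, 0.2513]
tool_rot: [-1.572, 0.0, -0.421]
contact_force: [0.6, 1.0, -1.3]
opening: 0.0918
```

```bash
python3 -c "
from h import *
shift([.4727,-.232,.2],[.4727,-.232,.12])"
```

```text
t 0.95 pos [0.4772 0.1749 0.2513] rpy [-9.006e+01  2.000e-02 -2.412e+01] F [ 0.6  1.  -1.3] op 0.0918
 -> [0.4727, -0.232, 0.2] [ 0.1622  0.0517 -0.3732]
 -> [0.4727, -0.232, 0.12] [ 0.1623  0.1317 -0.3731]
```

Call:
send_rows(motion=[[[0.162,0,-0.373,0.8],[0.162,0,-0.373,0.8],[0.162,0,-0.373,0.8],[0.162,0,-0.373,0.8],[0.162,0,-0.373,0.8],[0.162,0,-0.373,0.8],[0.162,0,-0.373,0.8],[0.162,0,-0.373,0.8]]])

```text
time: 1.75
tool_pos: [0.4722, -0.2252, 0.2515]
tool_rot: [-1.572, 0.001, -0.435]
contact_force: [0.7, -1.0, -0.8]
opening: 0.0918
```

Call:
send_rows(motion=[[[0,0,0,0],[0,0,0,0]]])

```text
time: 1.95
tool_pos: [0.4716, -0.226, 0.2509]
tool_rot: [-1.571, 0.002, -0.438]
contact_force: [-0.4, 0.6, 0.1]
opening: 0.0916
```

```bash
python3 -c "
from h import *
shift([.4727,-.232,.12],[.4727,-.232,.052])
c=read_camera('wrist');cv2.imwrite('pics/w1.png',c['frame'][:,:,::-1])
"
```

```text
t 1.95 pos [ 0.4716 -0.226   0.2509] rpy [-90.02   0.11 -25.09] F [-0.4  0.6  0.1] op 0.0916
 -> [0.4727, -0.232, 0.12] [ 0.0038  0.1309 -0.0049]
 -> [0.4727, -0.232, 0.052] [ 0.0039  0.1989 -0.0049]
```

View pics/w1.png

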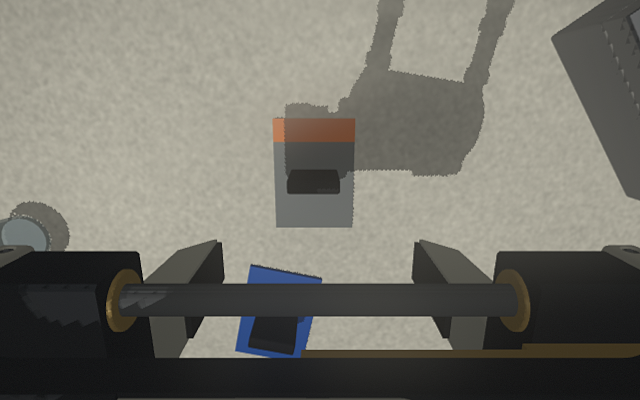

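The wrist view shows the cover square to the jaws: the lip is at (314,130) and the grip at (314,181), with its 50 mm width along the jaw direction. The tool can't be tilted, so I'll pinch the grip across its 50 mm width. The cover can then pivot about its y axis between the pads, and I can tip it against the bay's edge.

Call:
send_rows(motion=[[[0.004,0.04,-0.005,0],[0.004,0.08,-0.005,0],[0.004,0.12,-0.005,0],[0.004,0.15,-0.005,0],[0.004,0.175,-0.005,0],[0.004,0.19,-0.005,0],[0.004,0.199,-0.005,0],[0.004,0.199,-0.005,0]]])

```text
time: 2.8
tool_pos: [0.4728, -0.2292, 0.0514]
tool_rot: [-1.571, 0.004, -0.434]
contact_force: [0.0, -0.3, 0.3]
opening: 0.0921
```

Call:
send_rows(motion=[[[0,0,0,0],[0,0,0,0]]])

```text
time: 3.0
tool_pos: [0.4734, -0.229, 0.0524]
tool_rot: [-1.571, 0.002, -0.434]
contact_force: [-0.0, 0.0, 0.5]
opening: 0.0919
```

```bash
python3 -c "
from h import *
shift([.4727,-.232,.052])
for n in ('wrist','scene'):
  c=read_camera(n);cv2.imwrite('pics/%s2.png'%n,c['frame'][:,:,::-1])
"
```

```text
t 3.0 pos [ 0.4734 -0.229   0.0524] rpy [-90.     0.13 -24.84] F [-0.   0.   0.5] op 0.0919
 -> [0.4727, -0.232, 0.052] [ 0.0006  0.0004 -0.003 ]
```

View pics/scene2.png

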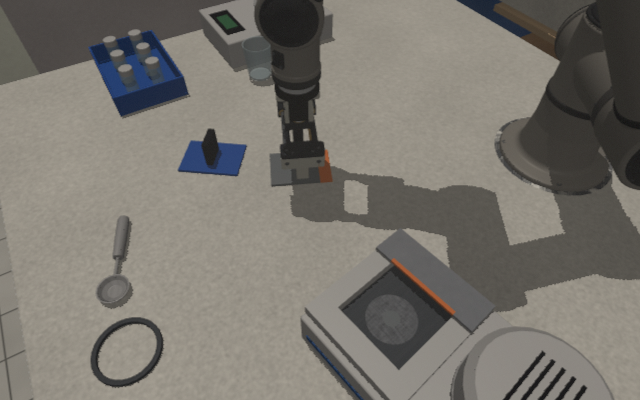

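View pics/wrist2.png

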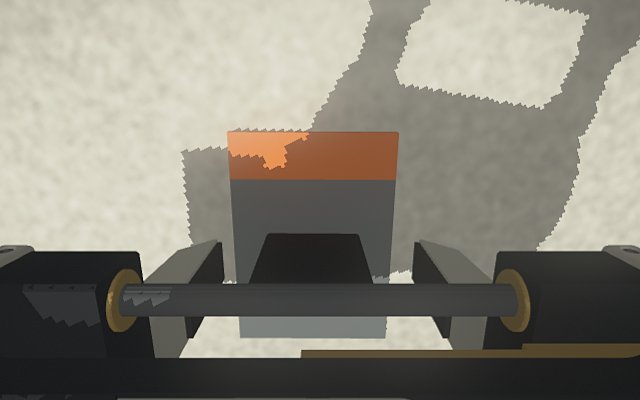

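The fingers stand on either side of the grip, whose top edge spans (265–360, 235) in the wrist view. Closing now.

Call:
send_rows(motion=[[[0,0,-0.003,0],[0,0,-0.003,0],[0,0,-0.003,0],[0,0,-0.003,0],[0,0,-0.003,0],[0,0,-0.003,0],[0,0,-0.003,0],[0,0,-0.003,0]]], gripper=0, grip_force=15)

```text
time: 3.9
tool_pos: [0.472, -0.232, 0.0522]
tool_rot: [-1.571, 0.002, -0.434]
contact_force: [-0.4, -0.2, -0.8]
opening: 0.0502
```

Call:
send_rows(motion=[[[0,-0.01,0,0],[0,-0.03,0,0],[0,-0.06,0,0],[0,-0.1,0,0],[0,-0.14,0,0],[0,-0.17,0,0],[0,-0.17,0,0]]])

```text
time: 4.6
tool_pos: [0.474, -0.2333, 0.2274]
tool_rot: [-1.572, -0.007, -0.434]
contact_force: [0.4, -1.7, -1.2]
opening: 0.0498
```

```bash
python3 -c "
from h import *
shift(an(.01,0,.22))
for n in ('wrist','scene'):
  c=read_camera(n);cv2.imwrite('pics/%s3.png'%n,c['frame'][:,:,::-1])
"
```

```text
t 4.6 pos [ 0.474  -0.2333  0.2274] rpy [-90.09  -0.4  -24.85] F [ 0.4 -1.7 -1.2] op 0.0498
 -> [0.5438 0.1387 0.22  ] [-0.0931  0.0062  0.3669]
```

View pics/scene3.png

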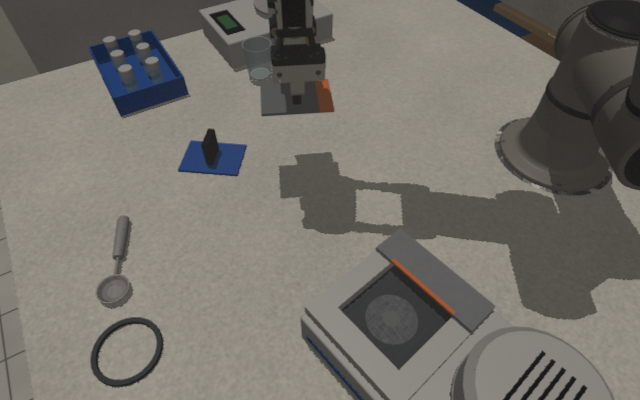

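View pics/wrist3.png

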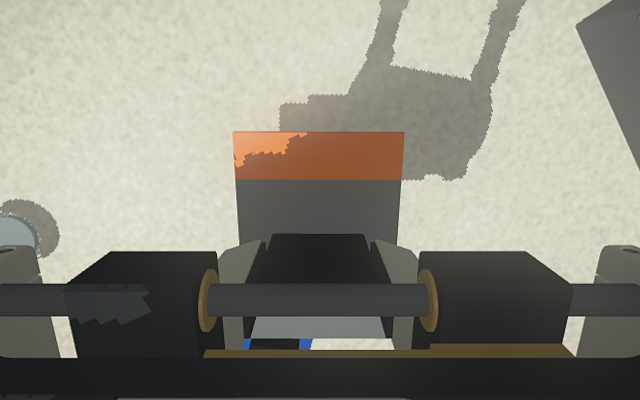

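The cover is held level at opening 50 mm: its lip is at about (324,97) in the scene view and it lies square in the wrist view. Next I'll carry it over the bay.

Call:
send_rows(motion=[[[-0.012,0,0.045,-4.5],[-0.023,0,0.092,-9],[-0.035,0,0.138,-13],[-0.047,0,0.184,-17.5],[-0.058,0,0.23,-22],[-0.07,0,0.275,-26],[-0.082,0,0.322,-30.5],[-0.09,0.003,0.367,-34.9]]])

```text
time: 5.5
tool_pos: [0.5439, 0.1409, 0.2184]
tool_rot: [-1.57, 0.004, 0.179]
contact_force: [0.9, -0.8, -1.1]
opening: 0.0499
```

Call:
send_rows(motion=[[[0,0,0,0],[0,0,0,0]]])

```text
time: 5.7
tool_pos: [0.5427, 0.1418, 0.2162]
tool_rot: [-1.57, 0.009, 0.181]
contact_force: [0.6, -0.4, -1.8]
opening: 0.0496
```

```bash
python3 -c "
from h import *
shift(an(.015,0,.22),an(.015,0,.15))
for n in ('wrist','scene'):
  c=read_camera(n);cv2.imwrite('pics/%s4.png'%n,c['frame'][:,:,::-1])
"
```

```text
t 5.7 pos [0.5427 0.1418 0.2162] rpy [-89.96   0.49  10.37] F [ 0.6 -0.4 -1.8] op 0.0496
 -> [0.5488 0.1396 0.22  ] [ 0.0055 -0.0039 -0.0032]
 -> [0.5488 0.1396 0.15  ] [ 0.0061  0.0661 -0.0033]
```

View pics/scene4.png

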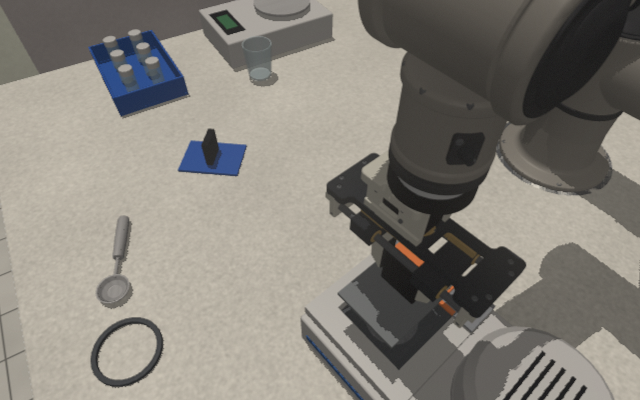

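View pics/wrist4.png

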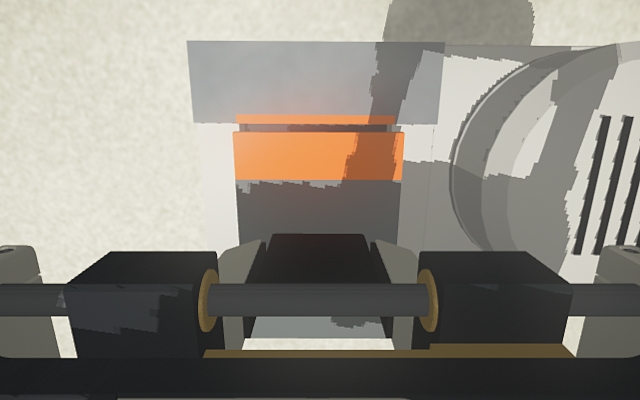

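In the wrist view the lip (233–404, 131–180) is square to the ledge's orange edge (236–396, 119) and just clear of it. I'll lower so the +x end rests on the far wall, which tips the lip down.

Call:
send_rows(motion=[[[0.006,0.02,-0.003,0.4],[0.006,0.04,-0.003,0.4],[0.006,0.055,-0.003,0.4],[0.006,0.066,-0.003,0.4],[0.006,0.07,-0.003,0.4],[0.006,0.07,-0.003,0.4],[0.006,0.07,-0.003,0.4]]])

```text
time: 6.5
tool_pos: [0.5497, 0.1378, 0.1479]
tool_rot: [-1.57, 0.005, 0.17]
contact_force: [0.4, -0.2, -0.8]
opening: 0.0499
```

```bash
python3 -c "
from h import *
shift(an(.015,0,.134))
for n in ('wrist','scene'):
  c=read_camera(n);cv2.imwrite('pics/%s5.png'%n,c['frame'][:,:,::-1])
"
```

```text
t 6.5 pos [0.5497 0.1378 0.1479] rpy [-89.98   0.31   9.76] F [ 0.4 -0.2 -0.8] op 0.0499
 -> [0.5488 0.1396 0.134 ] [-0.0005  0.0139  0.0019]
```

View pics/scene5.png

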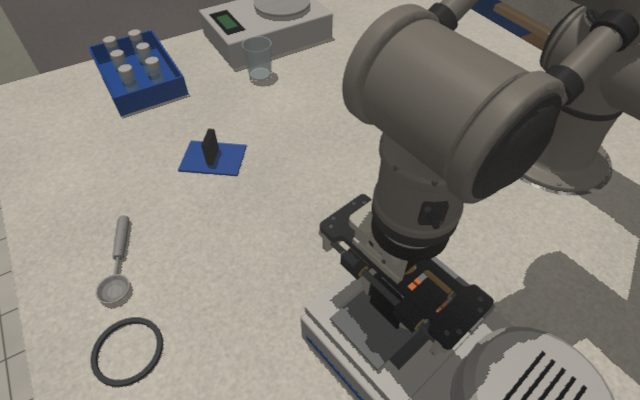

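View pics/wrist5.png

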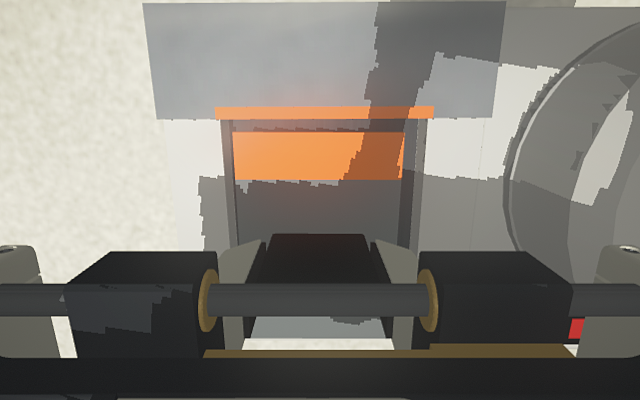

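The lip (233–404) is centred in the opening (215–433) and clear of the ledge. Lowering gently.

Call:
send_rows(motion=[[[0,0.003,0.002,0],[0,0.006,0.002,0],[0,0.008,0.002,0],[0,0.01,0.002,0],[0,0.012,0.002,0],[0,0.012,0.002,0]]])

```text
time: 7.2
tool_pos: [0.548, 0.1399, 0.1367]
tool_rot: [-1.57, 0.008, 0.171]
contact_force: [-6.3, -1.4, 6.2]
opening: 0.0499
```

```bash
python3 -c "
from h import *
shift(an(.015,0,.134))
for n in ('wrist','top'):
  c=read_camera(n);cv2.imwrite('pics/%s6.png'%n,c['frame'][:,:,::-1])
"
```

```text
t 7.2 pos [0.548  0.1399 0.1367] rpy [-89.98   0.43   9.8 ] F [-6.3 -1.4  6.2] op 0.0499
 -> [0.5488 0.1396 0.134 ] [ 0.0008  0.0027 -0.0005]
```

View pics/wrist6.png

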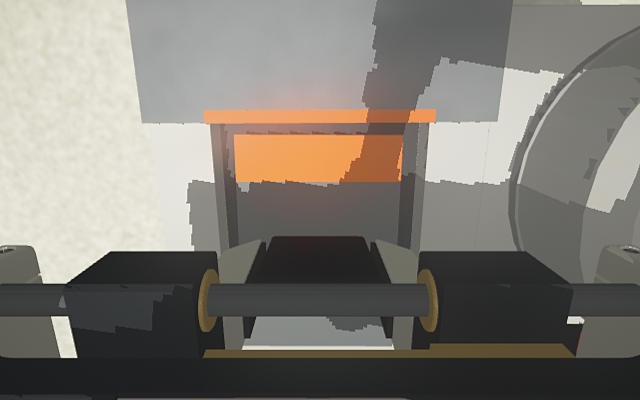

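The lip edge has moved from row 131 to 134, so tipping has begun, with 6 N at the wall. I'll keep lowering.

Call:
send_rows(motion=[[[0,0.002,0,0],[0,0.004,0,0],[0,0.006,0,0],[0,0.007,0,0],[0,0.007,0,0]]])

```text
time: 7.8
tool_pos: [0.5463, 0.1396, 0.1302]
tool_rot: [-1.571, 0.011, 0.171]
contact_force: [-8.1, -2.3, 9.1]
opening: 0.0497
```

```bash
python3 -c "
from h import *
shift(an(.015,0,.134))
for n in ('wrist','scene'):
  c=read_camera(n);cv2.imwrite('pics/%s7.png'%n,c['frame'][:,:,::-1]);np.savez(n+'7.npz',**c)
"
```

```text
t 7.8 pos [0.5463 0.1396 0.1302] rpy [-90.     0.64   9.81] F [-8.1 -2.3  9.1] op 0.0497
 -> [0.5488 0.1396 0.134 ] [ 0.0024 -0.0038 -0.0004]
```

View pics/wrist7.png

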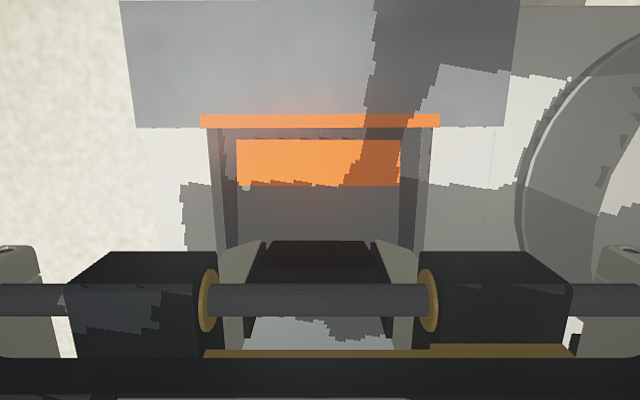

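```bash
cat >> h.py <<'E'
def lip(c,dz=None,show=True):
    """tip top-edge corners of the lip in wrist view -> analyser-frame xyz mm, tilt from lip tip vs TCP"""
    m=orange(c["frame"]);n,l,st,ce=cv2.connectedComponentsWithStats(m)
    for i in range(1,n):
        if st[i,4]>400: print("blob",st[i].tolist(),cv2.boxPoints(cv2.minAreaRect(np.argwhere(l==i)[:,::-1].astype(np.float32))).round(0).tolist())
def tip(c,uL,uR,v):
    Z=c["fx"]*.086/(uR-uL); o,d=ray(c,(uL+uR)/2,v); P=o+d*Z
    a=np.radians(AY);q=P[:2]-AN
    return np.array([np.cos(a)*q[0]+np.sin(a)*q[1],-np.sin(a)*q[0]+np.cos(a)*q[1],P[2]])*1e3
E
python3 - <<'E'
from h import *
c=load("wrist7.npz");lip(c)
g=cv2.resize(c["frame"][100:200,190:450],None,fx=3,fy=3,interpolation=cv2.INTER_CUBIC)
cv2.imwrite("pics/w7z.png",g[:,:,::-1])
for L,R,v in((236.5,400.5,140),(235.5,401.5,140)):
    print(tip(c,L,R,v).round(1))
E
```

```text
blob [298, 114, 142, 14, 1422] [[298.0, 115.0], [439.0, 113.0], [439.0, 126.0], [298.0, 128.0]]
blob [237, 139, 163, 47, 7081] [[237.0, 184.0], [237.0, 138.0], [399.0, 140.0], [399.0, 186.0]]
[-41.9   1.1  75.7]
[-42.1   1.1  78. ]
```

View pics/w7z.png

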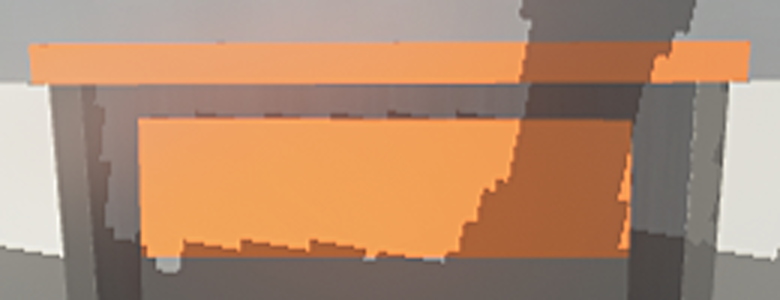

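View pics/scene7.png

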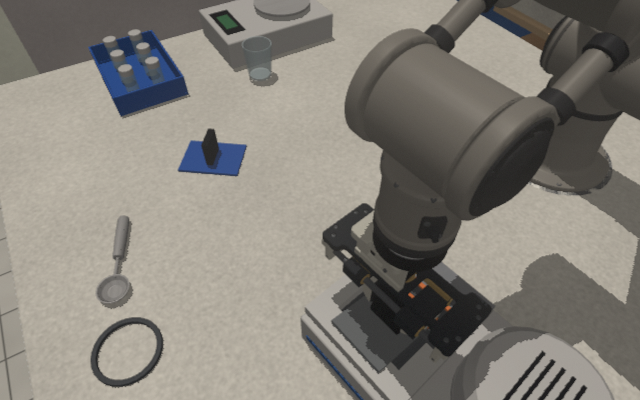

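The tip's top edge sits at about x −42, y +1, z 77 mm in the analyser frame, so the lip is on or near the floor at roughly 10° tilt, with the +x end on the wall. I'll raise 3 mm and slide toward the ledge.

Call:
send_rows(motion=[[[0,-0.003,0,0],[0,-0.004,0,0],[0,-0.004,0,0],[0,-0.004,0,0]]])

```text
time: 8.3
tool_pos: [0.5465, 0.1397, 0.134]
tool_rot: [-1.571, 0.011, 0.171]
contact_force: [0.4, 0.8, -1.5]
opening: 0.0501
```

```bash
python3 - <<'E'
from h import *
shift(an(-.02,0,.134))
c=read_camera('wrist');cv2.imwrite('pics/w8.png',c['frame'][:,:,::-1]);lip(c);np.savez('wrist8.npz',**c)
E
```

```text
t 8.3 pos [0.5465 0.1397 0.134 ] rpy [-89.99   0.63   9.81] F [ 0.4  0.8 -1.5] op 0.0501
 -> [0.5143 0.1335 0.134 ] [-0.0328  0.0004 -0.0006]
blob [305, 113, 132, 14, 1342] [[305.0, 114.0], [436.0, 113.0], [436.0, 125.0], [305.0, 127.0]]
blob [237, 139, 164, 47, 7041] [[237.0, 184.0], [237.0, 138.0], [400.0, 140.0], [400.0, 186.0]]
```

View pics/w8.png

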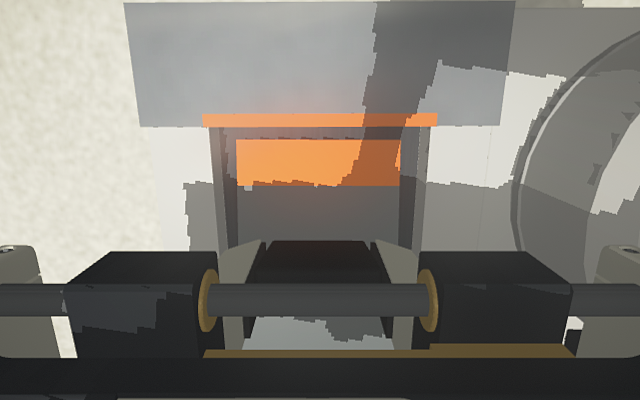

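The wrist force is back to about zero and the lip is unmoved in view (row 139), so the tilt is held by the grip. Sliding the lip under the ledge.

Call:
send_rows(motion=[[[-0.006,0,0,0],[-0.012,0,0,0],[-0.018,0,0,0],[-0.024,0,0,0],[-0.028,0,0,0],[-0.028,0,0,0]]])

```text
time: 8.95
tool_pos: [0.5183, 0.1348, 0.1344]
tool_rot: [-1.571, 0.011, 0.171]
contact_force: [0.7, 1.1, -1.3]
opening: 0.0497
```

```bash
python3 - <<'E'
from h import *
shift(an(-.02,0,.134))
c=read_camera('wrist');cv2.imwrite('pics/w9.png',c['frame'][:,:,::-1])
c=read_camera('top');cv2.imwrite('pics/t9.png',c['frame'][:,:,::-1])
E
```

```text
t 8.95 pos [0.5183 0.1348 0.1344] rpy [-89.99   0.65   9.82] F [ 0.7  1.1 -1.3] op 0.0497
 -> [0.5143 0.1335 0.134 ] [-0.0041  0.0005 -0.0006]
```

View pics/w9.png

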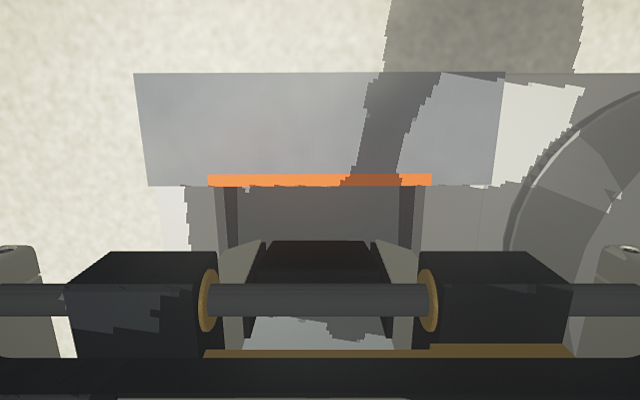

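View pics/t9.png

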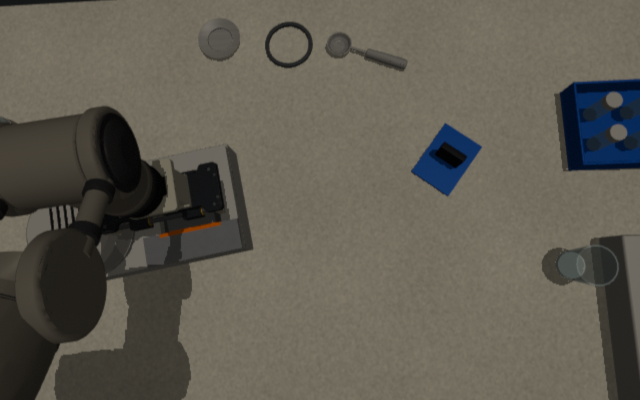

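The lip is under the ledge: the ledge edge at row 186 hides the whole orange part, and there is no contact force. I'll go 5 mm deeper, then lower to swing the far end down.

Call:
send_rows(motion=[[[-0.003,0,0,0],[-0.005,0,0,0],[-0.005,0.002,0,0],[-0.005,0.004,0,0],[-0.005,0.006,0,0],[-0.005,0.008,0,0],[-0.005,0.008,0,0]]])

```text
time: 9.75
tool_pos: [0.5154, 0.1343, 0.1273]
tool_rot: [-1.571, 0.007, 0.171]
contact_force: [2.3, 0.9, 3.3]
opening: 0.0497
```

```bash
python3 - <<'E'
from h import *
shift(an(-.02,0,.122))
c=read_camera('wrist');cv2.imwrite('pics/w10.png',c['frame'][:,:,::-1])
c=read_camera('scene');cv2.imwrite('pics/s10.png',cv2.resize(c['frame'][200:400,280:520],None,fx=3,fy=3)[:,:,::-1])
E
```

```text
t 9.75 pos [0.5154 0.1343 0.1273] rpy [-90.     0.39   9.8 ] F [2.3 0.9 3.3] op 0.0497
 -> [0.5143 0.1335 0.122 ] [-0.0012  0.0053 -0.0005]
```

View pics/w10.png

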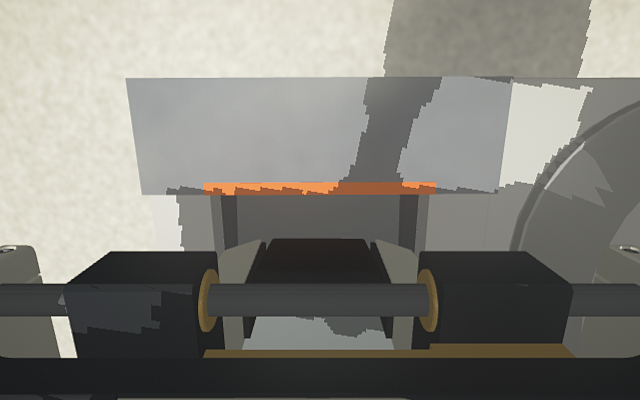

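View pics/s10.png

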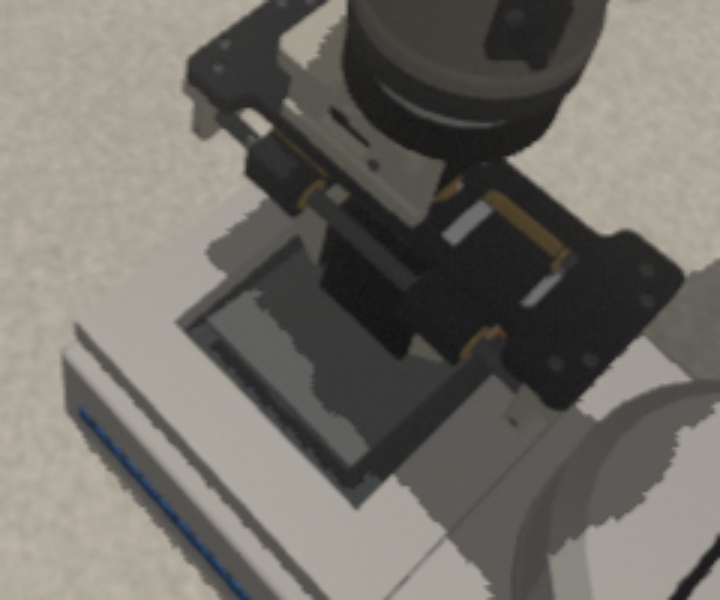

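The +x end is inside the bay with a gap to the far wall (about (270,410) in the crop), and there is 3 N of upward force on the lip. Continuing the swing.

Call:
send_rows(motion=[[[-0.002,0.002,0,0],[-0.002,0.004,0,0],[-0.002,0.006,0,0],[-0.002,0.007,0,0],[-0.002,0.008,0,0],[-0.002,0.008,0,0]]])

```text
time: 10.45
tool_pos: [0.5143, 0.1339, 0.12]
tool_rot: [-1.571, 0.004, 0.171]
contact_force: [4.4, 1.9, 3.7]
opening: 0.05
```

```bash
python3 - <<'E'
from h import *
shift(an(-.02,0,.122))
c=read_camera('wrist');cv2.imwrite('pics/w11.png',c['frame'][:,:,::-1])
c=read_camera('scene');cv2.imwrite('pics/s11.png',cv2.resize(c['frame'][200:400,280:520],None,fx=3,fy=3)[:,:,::-1])
E
```

```text
t 10.45 pos [0.5143 0.1339 0.12  ] rpy [-90.02   0.26   9.81] F [4.4 1.9 3.7] op 0.05
 -> [0.5143 0.1335 0.122 ] [-0.0001 -0.002  -0.0004]
```

View pics/s11.png

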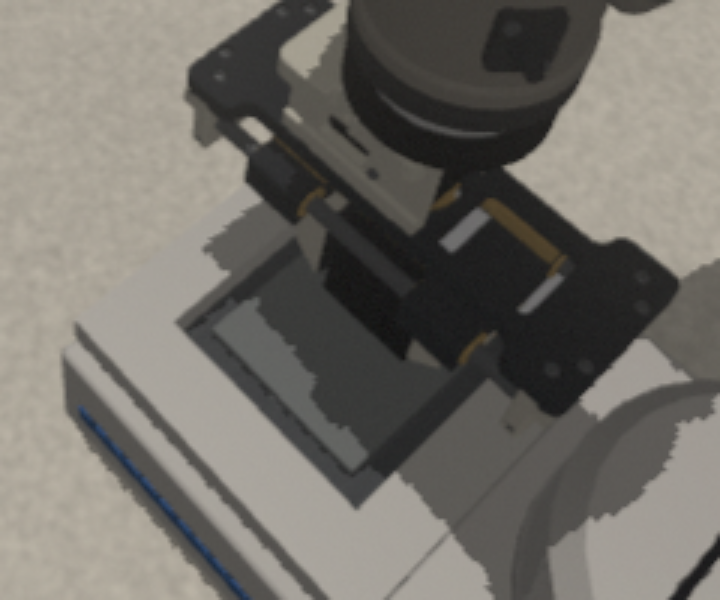

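View pics/w11.png

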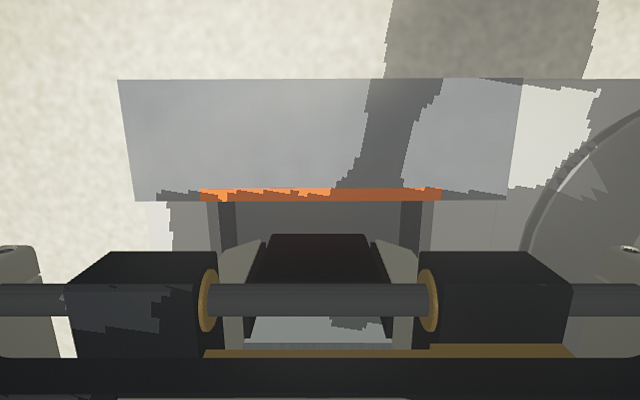

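Call:
send_rows(motion=[[[0.001,0.001,0,0],[0.001,0.002,0,0],[0.001,0.003,0,0],[0.001,0.003,0,0]]])

```text
time: 10.95
tool_pos: [0.5153, 0.1341, 0.1183]
tool_rot: [-1.571, 0.004, 0.171]
contact_force: [-2.9, -0.3, 14.5]
opening: 0.0496
```

```bash
python3 - <<'E'
from h import *
shift(an(-.02,0,.122))
c=read_camera('wrist');cv2.imwrite('pics/w12.png',c['frame'][:,:,::-1])
E
```

```text
t 10.95 pos [0.5153 0.1341 0.1183] rpy [-90.03   0.2    9.81] F [-2.9 -0.3 14.5] op 0.0496
 -> [0.5143 0.1335 0.122 ] [-0.0011 -0.0036 -0.0004]
```

View pics/w12.png

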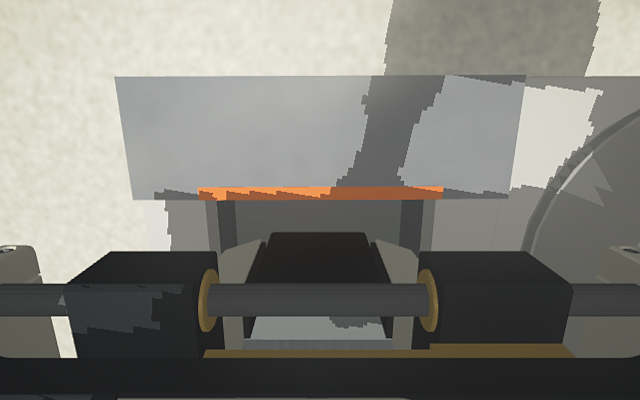

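The upward force has risen to 14.5 N with the tool level, so the cover is flat on the floor. Releasing.

Call:
send_rows(motion=[[[0,-0.001,0,0],[0,-0.001,0,0],[0,-0.001,0,0],[0,-0.001,0,0],[0,-0.001,0,0],[0,-0.001,0,0]]], gripper=0.75)

```text
time: 11.6
tool_pos: [0.5153, 0.134, 0.1191]
tool_rot: [-1.571, 0.004, 0.171]
contact_force: [0.6, 0.2, 0.1]
opening: 0.0688
```

Call:
send_rows(motion=[[[0,-0.01,0,0],[0,-0.03,0,0],[0,-0.06,0,0],[0,-0.1,0,0],[0,-0.14,0,0],[0,-0.17,0,0],[0,-0.18,0,0],[0,-0.18,0,0]]])

```text
time: 12.4
tool_pos: [0.5163, 0.1343, 0.3007]
tool_rot: [-1.571, 0.001, 0.171]
contact_force: [0.2, 1.0, -0.1]
opening: 0.069
```

```bash
python3 - <<'E'
from h import *
shift([.4,-.1,.3])
for n in ('wrist','scene'):
  c=read_camera(n);cv2.imwrite('pics/%s13.png'%n,c['frame'][:,:,::-1])
E
```

```text
t 12.4 pos [0.5163 0.1343 0.3007] rpy [-9.004e+01  4.000e-02  9.820e+00] F [ 0.2  1.  -0.1] op 0.069
 -> [0.4, -0.1, 0.3] [-0.1546  0.0009 -0.211 ]
```

View pics/wrist13.png

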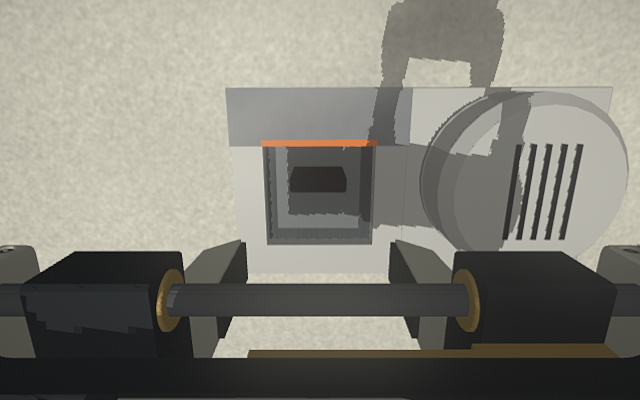

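View pics/scene13.png

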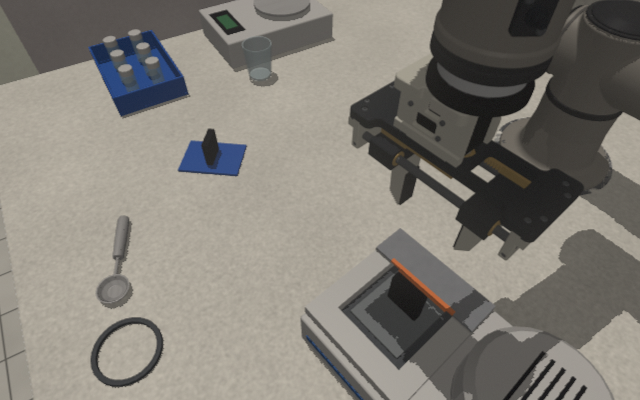

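The cover lies in the bay with its grip upright at (318,180) in the wrist view. The blue cover is unmoved. I'll move the arm aside for a clear check.

Call:
send_rows(motion=[[[-0.02,0,-0.04,0],[-0.04,0,-0.08,0],[-0.06,0,-0.12,0],[-0.07,0,-0.16,0],[-0.08,0,-0.2,0],[-0.08,0,-0.24,0],[-0.08,0,-0.25,0],[-0.08,0,-0.25,0]]])

```text
time: 13.3
tool_pos: [0.4786, -0.1267, 0.2965]
tool_rot: [-1.569, 0.009, 0.169]
contact_force: [0.0, 0.4, 0.2]
opening: 0.0692
```

```bash
python3 - <<'E'
from h import *
shift()
for n,sl in (('top',np.s_[140:290,130:270]),('scene',np.s_[220:400,290:510])):
  c=read_camera(n);np.savez(n+'14.npz',**c);g=c['frame'].copy()
  f=3 if n=='scene' else 4
  o=np.array([sl[1].start,sl[0].start])
  for h,col in ((0.,(255,0,255)),):
    pass
  G=cv2.resize(g[sl],None,fx=f,fy=f,interpolation=cv2.INTER_CUBIC);G=np.clip(G*1.8,0,255).astype(np.uint8)
  # predicted flat outline of plate top (z75) and grip top (z130) at centre (-20,0)
  for cx in (-20,):
   for pts in ([(60,43,75),(60,-43,75),(-60+0,-43,75)],[(7,25,130),(7,-25,130),(-7,-25,130),(-7,25,130)]):
    for x,y,z in pts:
      P=an((x+cx)/1e3,y/1e3,z/1e3);P[2]=z/1e3
      q=(proj(c,P)-o+.5)*f; cv2.circle(G,tuple(int(v) for v in q),3,(255,0,255),1)
  cv2.imwrite('pics/%s14.png'%n,G[:,:,::-1])
E
```

```text
t 13.3 pos [ 0.4786 -0.1267  0.2965] rpy [-89.89   0.52   9.66] F [0.  0.4 0.2] op 0.0692
```

View pics/scene14.png

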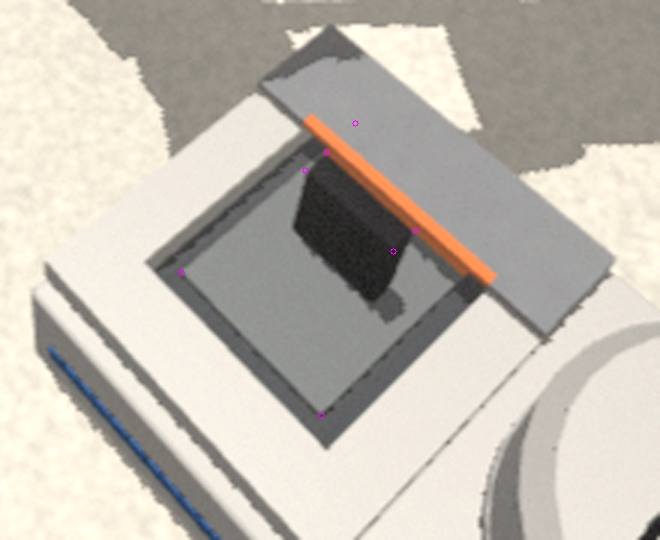

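View pics/top14.png

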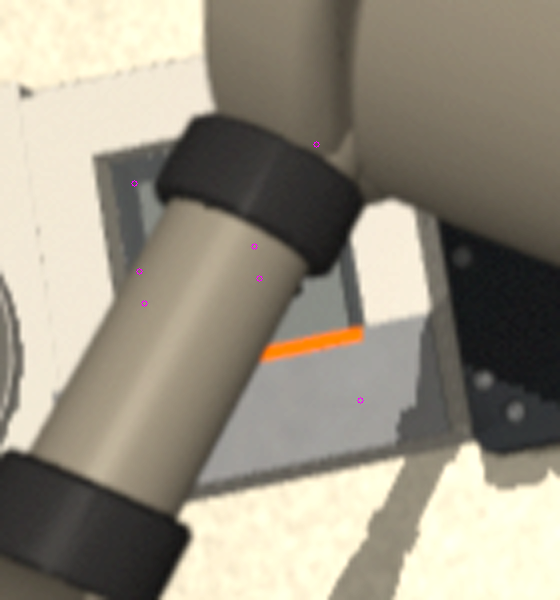

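In the scene view the predicted outline for a cover lying flat at x −20 (marked dots) lands on the real plate corners at (181,272) and (321,415) and on the top of the grip. The cover is flat and centred, with its lip under the ledge. Handing in.

Call:
send_rows(motion=[[[0,0,0,0],[0,0,0,0]]])

```text
time: 13.6
tool_pos: [0.4786, -0.1234, 0.2971]
tool_rot: [-1.569, 0.009, 0.173]
contact_force: [0.6, 0.2, 1.0]
opening: 0.0691
```

```bash
python3 -c "
from cell import hand_in
print(hand_in())"
```

```text
the job is handed in; nothing more can be done
None
```

The grey cover is fitted in the filter bay: it lies flat on the floor with the orange lip under the ledge, and the job was handed in at about 13.6 s.

**How it went:** The moves only turn the tool about its own pointing axis, so it could not be tilted. I therefore pinched the grip across its 50 mm width instead of the suggested 14 mm, so the cover could pivot between the pads. Resting its far end on the opposite wall tipped the lip down by about 8–10°. I then slid the lip under the ledge, lowered until the cover lay flat, released and backed off.

**Last checks:**
- **Position:** In the scene camera, the outline predicted for a flat cover at about x −20 mm, y 0 matched the real plate corners and grip top.
- **Forces:** The highest wrist force I read was about 15 N. After release it read about zero, and the arm was clear of everything.
- **Blue cover:** It looked unmoved in the scene view taken after release.
- **Limits of the checks:** The arm hid most of the cover in the final top view, so the last check rests on the scene camera. The lip itself is hidden under the ledge. The tilt angle is only an estimate, because the cover seems to have slipped 2–3 mm in the grip while tipping.

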